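# Seat a power module in the test jig and hold the contact arm on it

### The arm

A 6-joint arm with a two-finger parallel gripper is mounted at the origin on the work surface. World frame = base frame: x ahead of the robot, y to its left, z up, the work surface at z = 0. Lengths are in m, angles in degrees, forces in N, time in s.
With the tool pointing down it reaches from about 0.4 to 0.825 m from the base axis. Payload 7 kg.
Tool frame: the origin (TCP) lies at the centre of the arm's flange, where the gripper is bolted on; the fingertips stand 178 mm ahead of it and the grasp point (between the pads) lies 159 mm ahead of it (tip_reach is the distance from the TCP to the fingertips, in m); z points along the fingers, y is the line along which they close (so a half turn about z gives the same grasp; the last joint's range is limited). The gripper opens to 88 mm and grips with 3 to 60 N. Pads are 19 mm wide; open, the fingers measure 130 mm over their backs; the gripper's body (78 mm by 193 mm) begins 47 mm behind the grasp point.
Start: joints at [82.168, 20.546, 0.682, 0, -70.136, -16.507], TCP at [0.278, 0.615, 0.405] pointing down, gripper open.
Joint ranges: [-176.03, 176.03], [-82.01, 121.73], [-58.28, 71.71], [-173.87, 95.51], [-174.79, -0.11], [-173.66, 173.66]. Speed limits (degrees/s): [136.94, 136.94, 172.46, 180, 180, 180].

### API

Orientations are given as [roll, pitch, yaw] about the fixed x, y, z axes, in that order (R = Rz(yaw) Ry(pitch) Rx(roll)).
In Python, from plant import * gives the robot as it stands.
- The arm moves only by the shell command python3 -m handwheel 'ROWS'. ROWS is JSON, a list of rows, each a list of 7 numbers: the opening, from -1 (shut) to 1 (fully open), then the shift along the tool's x, y, z as a fraction of full scale, then the turn, a rotation vector about the tool's x, y, z as a fraction of full scale. A call has 1 to 5 rows; each row shifts and turns the commanded pose from where the row before left it, along the tool's axes as they then stand; what a row does not reach is not made up. Full scale, the value 1, is 0.025 m for a shift and 6 degrees for a turn. A row lasts 1/8 s, in which the tool goes at most 62.5 mm and 10.7 degrees, less where a joint would pass 70% of its speed; a pose out of reach is approached as far as the arm can. A call with a number of a shift or a turn outside -1 to 1 is refused whole. A call with a gripper value outside its range is refused whole. The fingers move at their own pace and stop on an object; the grip force is fixed at half the most. Time passes only in rows, so rows that do not move let the fingers close. It gives the time, the measured TCP pose, the force, the opening and the grip force at its end, in the units of the state.
- get_obs(): the state, without advancing time (a new reading comes with each control period).
- snapshot(name): name is "scene" or "side" or "wrist"; returns a dict with "color" (384x512x3 uint8, red, green, blue), "fx", "fy", "cx", "cy" (pixels), "R" (3x3) and "t" (3): a world point X has camera coordinates R X + t; the wrist camera has in their place "tool_from_camera" (4x4, takes a point from camera to tool coordinates, whose origin is the TCP and whose axes are the flange's). Camera axes: x right, y down, z forward; pixel columns grow to the right and rows downward; lengths in m; the calibration is good to about 2 mm. A picture is of the moment at which its call begins: read the wrist's pose just before it. There is no depth.
- close_job(): hands the job in; it is judged then, once.
The state is a dict: "clock": time; "joint_pos": joint angles; "qvel": joint speeds; "tau": joint torques, N m; "tool_pos": TCP position; "orientation": TCP orientation; "force": force on the tool from outside, world axes, zero at the start; "moment": the same for the moment, N m; "opening": finger opening in m; "gripper_force": force on a finger pad.
Only numpy, scipy, OpenCV 4.12 (cv2) and the standard library are available. Lean on these libraries where they do the work, as an engineer would, in place of code of your own. Each camera call takes 0.05 s, during which the arm holds its last target. There are 200 camera calls.

### The job

Put the black power module upright into the recess of the grey test jig, press it fully home and let go of it. Then take the red handle of the jig's spring-return contact arm, swing the arm forward over the module until it meets its stop, and finish while holding it there against its spring. Leave the other parts on the bench where they are.

Things in the scene. Friction and masses are not known exactly. Their poses are not given: they have to be found in the camera images.
- module_center (a point): Centre (half-way up) of the black power module, a loose block 28 x 48 x 36 mm (its own x, y, z) with three brass pads along its top, about 90 g (0.7 to 1.4 times that). It stands upright on the bench, 18 mm from its centre to its underside. It is symmetrical: either way round fits.
- jig: Test jig fixed to the bench: grey plate 150 x 220 x 18 mm (its own x, y, z); origin at the centre of its underside, x forward (away from the robot when its yaw is 0), y left, z up. A white indicator block 10 mm tall lies on it at x 44 to 66, y -75 to -25 mm. Two thin stop posts (38 mm tall, 10 mm thick) stand at x 14.5, y 52 mm (yellow: the end of the swing) and x -47, y 82 mm (steel: at rest).
- recess (a point): Centre of the green floor of the recess, at the jig's x = y = 0, 4 mm above the bench: a pocket 31 mm along the jig's x, 51 mm along its y, 14 mm deep, mouth chamfered 2 mm. A brass sprung ramp stands 4 mm out of its +y wall and holds the module up until it is pressed down with 3 to 10 N. The module's 48 mm side lies along the jig's y; seated, its top is 40 mm, its centre 22 mm above the bench.
- pivot (a point): Point on the vertical hinge axis of the contact arm, 58 mm above the bench, at the jig's x = 0, y = 85 mm, over a steel post 34 mm thick; nothing there stands higher than 62 mm above the bench.
- contact_arm (a joint): Angle of the contact arm (rad): 0 at rest against the spring's rest stop, grows as the arm swings forward (counter-clockwise seen from above), 1.2 at its stop, where the arm points along the jig's -y, over the recess. Let go, it springs back to 0: about 0.15 N m at rest, 0.63 N m at the stop (4.5 N at the handle).
- handle (a point): Middle of the contact arm's red upright round handle, 16 mm in diameter, 42 mm tall, standing on the arm's outer end from 54 to 96 mm above the bench; this point is 76 mm above the bench and 140 mm from the hinge axis. The arm is an aluminium bar 18 mm wide, 8 mm thick, underside 46 mm above the bench: it clears a fully seated module by 6 mm and strikes one that is not.
- relay: Bystander: loose blue relay with a paper-white top, 28 x 32 x 30 mm, origin at the centre of its underside. Leave alone.
- capacitor: Bystander: loose upright orange capacitor can, 35 mm in diameter, 40 mm tall, origin at the centre of its underside. Leave alone.
- spool: Bystander: loose solder spool with white flanges, standing on its flange, 56 mm in diameter, 36 mm tall, origin at the centre of its underside. Leave alone.
There are look-alikes about, which are no part of the job. Of the things shaped like the part that bears module_center, the black one is meant.

How it is judged:
By the outcome, as a careful person would: the job done as asked, in the order asked, and still so for the second after the job is handed in, while the arm keeps its last pose, push and grip.
It also fails if it takes over 58 s, if anything falls off the work surface, if the arm or the gripper's body presses on something with over 40 N, if the wrist force passes 120 N, or if a joint passes its speed limit or range.

## Working session

There is one attempt and no reset: what is moved stays moved. The work goes in short steps, Python scripts to look and compute and a shell command to move; the robot and the scene stay as the last step left them, time stands still between calls to the robot, and variables do not carry over. Pictures are saved under pics/ and viewed, at most 10 in all, crops included, and the job is handed in when it is done.

```bash
mkdir -p pics; ls; python3 - <<'E'
from plant import *
import cv2,numpy as np
o=get_obs();print(o)
a=snapshot("scene");b=snapshot("side")
for n,s in(("scene",a),("side",b)):
    cv2.imwrite(f"pics/{n}0.png",s["color"][:,:,::-1]);print(n,s["fx"],s["cx"],s["cy"],np.round(s["R"],3).tolist(),s["t"])
E
```

```text
pics
{'clock': 0.0, 'joint_pos': array([ 8.21665358e+01,  2.05921241e+01,  6.32118508e-01, -2.05473728e-02,
       -7.01365436e+01, -1.65054088e+01]), 'qvel': array([ 0.04981537, -0.02972389,  0.03725066,  0.0129246 , -0.03223231,
       -0.12443391]), 'tau': array([-5.10669415e-04, -5.82716596e+01,  2.93052578e+01,  6.99744388e+00,
        6.94673668e-03, -1.64726471e-04]), 'tool_pos': array([0.27812331, 0.61481279, 0.40370074]), 'orientation': array([ 1.79901941e+02, -8.91323618e-03, -2.43458633e+01]), 'force': array([-0.02417537, -0.2355564 , -0.70764403]), 'moment': array([0.00933696, 0.0029692 , 0.00464294]), 'gripper_force': 0.0, 'opening': 0.08767806649798211}
scene 347.3431912547292 255.46522717621454 194.6733154868449 [[0.128, 0.992, 0.002], [0.799, -0.102, -0.593], [-0.588, 0.078, -0.805]] [-0.08549795 -0.37017699  1.30886805]
side 429.5469367900298 257.52961675403213 191.38650914467192 [[0.878, -0.479, -0.005], [-0.366, -0.663, -0.654], [0.31, 0.575, -0.757]] [-0.47195767  0.24588228  0.94849859]
```

View pics/scene0.png

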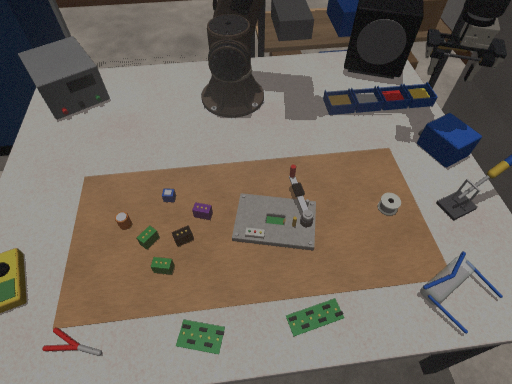

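View pics/side0.png

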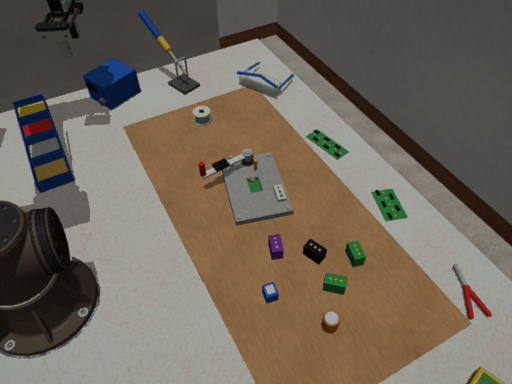

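The scene view shows the black module at (182,236), the jig's green recess at (275,219), the hinge at (307,212) and the red handle at (293,171). In the side view they are at (315,251), (255,185), (248,156) and (202,170).

```bash
cat > h.py <<'E'
from plant import *
import numpy as np, cv2
from scipy.spatial.transform import Rotation as Ro
def cam(name):
    o=get_obs(); s=snapshot(name)
    if name=="wrist":
        T=np.eye(4);T[:3,:3]=Ro.from_euler('xyz',o["orientation"],degrees=True).as_matrix();T[:3,3]=o["tool_pos"]
        W=np.linalg.inv(T@np.array(s["tool_from_camera"]));s["R"],s["t"]=W[:3,:3],W[:3,3]
    s["R"]=np.array(s["R"]);s["t"]=np.array(s["t"]);return s
def ray(s,u,v,z):
    d=s["R"].T@np.array([(u-s["cx"])/s["fx"],(v-s["cy"])/s["fy"],1]);c=-s["R"].T@s["t"]
    return (c+d*(z-c[2])/d[2])
def px(s,X):
    c=s["R"]@np.array(X)+s["t"];return [s["fx"]*c[0]/c[2]+s["cx"],s["fy"]*c[1]/c[2]+s["cy"]]
def blobs(s,lo,hi,amin=20):
    h=cv2.cvtColor(s["color"],cv2.COLOR_RGB2HSV);m=cv2.inRange(h,np.array(lo),np.array(hi))
    c,_=cv2.findContours(m,cv2.RETR_EXTERNAL,cv2.CHAIN_APPROX_NONE)
    return [k for k in c if cv2.contourArea(k)>amin]
E
python3 - <<'E'
from h import *
a=cam("scene");b=cam("side")
for n,s,p in(("scene",a,dict(mod=(182,236,.02),rec=(275,219,.004),piv=(307,209,.062),han=(293,171,.076),relay=(168,195,.02),purple=(202,211,.02),grn=(148,237,.02))),("side",b,dict(mod=(315,251,.02),rec=(255,185,.004),piv=(248,153,.062),han=(202,170,.076),relay=(270,292,.02),purple=(276,246,.02),grn=(335,284,.02)))):
    for k,(u,v,z) in p.items():print(n,k,ray(s,u,v,z).round(4))
# jig corners from scene
for u,v in((241,196),(316,207),(313,246),(234,239)):print(ray(a,u,v,.018).round(4))
print(snapshot("wrist")["tool_from_camera"])
E
```

```text
scene mod [ 0.5926 -0.1886  0.02  ]
scene rec [0.5611 0.0695 0.004 ]
scene piv [0.5766 0.1511 0.062 ]
scene han [0.4523 0.1358 0.076 ]
scene relay [ 0.4503 -0.2285  0.02  ]
scene purple [ 0.5188 -0.1325  0.02  ]
scene grn [ 0.5842 -0.2786  0.02  ]
side mod [ 0.5903 -0.1858  0.02  ]
side rec [0.5724 0.0776 0.004 ]
side piv [0.587  0.1434 0.062 ]
side han [0.4476 0.1323 0.076 ]
side relay [ 0.4451 -0.2268  0.02  ]
side purple [ 0.5171 -0.1295  0.02  ]
side grn [ 0.5811 -0.2793  0.02  ]
[ 0.4792 -0.0181  0.018 ]
[0.5447 0.1897 0.018 ]
[0.6654 0.1532 0.018 ]
[ 0.6182 -0.0513  0.018 ]
[[-2.97309318e-04 -9.62000882e-01 -2.73046178e-01  7.35201544e-02]
 [ 9.99999950e-01 -2.57627998e-04 -1.81181594e-04  4.31323928e-04]
 [ 1.03952513e-04 -2.73046219e-01  9.62000910e-01  2.02771219e-02]
 [ 0.00000000e+00  0.00000000e+00  0.00000000e+00  1.00000000e+00]]
```

```bash
R='[1,0.99,0.96,0,0,0,0]'
python3 -m handwheel '[[1,0.99,0.96,0,0,0,0],[1,0.99,0.96,0,0,0,0],[1,0.99,0.96,0,0,0,0],[1,0.99,0.96,0,0,0,0],[1,0.99,0.96,0,0,0,0]]'
python3 -m handwheel '[[1,0.99,0.96,0,0,0,0],[1,0.99,0.96,0,0,0,0],[1,0.99,0.96,0,0,0,0],[1,0.99,0.96,0,0,0,0],[1,0.99,0.96,0,0,0,0]]'
python3 -m handwheel '[[1,0.99,0.96,0,0,0,0],[1,0.99,0.96,0,0,0,0],[1,0.99,0.96,0,0,0,0],[1,0.99,0.96,0,0,0,0],[1,0.99,0.96,0,0,0,0]]'
python3 -m handwheel '[[1,0.99,0.96,0,0,0,0],[1,0.99,0.96,0,0,0,0],[1,0,0,0,0,0,0]]'
python3 - <<'E'
from h import *
s=cam("wrist");cv2.imwrite("pics/w1.png",s["color"][:,:,::-1]);np.savez("w1",**{k:s[k] for k in("R","t","fx","fy","cx","cy","color")})
print(get_obs()["tool_pos"],s["fx"])
E
python3 -m handwheel '[[1,0.99,0.96,0,0,0,0],[1,0.99,0.96,0,0,0,0],[1,0.99,0.96,0,0,0,0],[1,0.99,0.96,0,0,0,0],[1,0.99,0.96,0,0,0,0]]'
python3 -m handwheel '[[1,0.99,0.96,0,0,0,0],[1,0.99,0.96,0,0,0,0],[1,0.7,0.7,0,0,0,0],[1,0,0,0,0,0,0]]'
python3 - <<'E'
from h import *
s=cam("wrist");cv2.imwrite("pics/w2.png",s["color"][:,:,::-1]);np.savez("w2",**{k:s[k] for k in("R","t","fx","fy","cx","cy","color")})
o=get_obs();print(o["tool_pos"],o["orientation"],o["joint_pos"].round(1))
E
```

```text
clock: 0.88
tool_pos: [0.3418, 0.4535, 0.4046]
orientation: [180.0, 0.0, -24.3]
force: [-0.4, -0.2, 0.2]
opening: 0.0875
gripper_force: 0.0
clock: 1.5
tool_pos: [0.405, 0.2932, 0.4047]
orientation: [-180.0, -0.0, -24.3]
force: [0.1, 0.1, 0.2]
opening: 0.0876
gripper_force: 0.0
clock: 2.12
tool_pos: [0.4683, 0.1328, 0.4048]
orientation: [-180.0, -0.0, -24.3]
force: [0.1, 0.4, -0.1]
opening: 0.0877
gripper_force: 0.0
clock: 2.5
tool_pos: [0.4938, 0.0682, 0.4045]
orientation: [180.0, 0.0, -24.5]
force: [-0.2, 0.1, -0.0]
opening: 0.088
gripper_force: 0.0
[0.49352665 0.06897885 0.40454611] 303.4705380225118
clock: 3.18
tool_pos: [0.557, -0.0906, 0.4047]
orientation: [-180.0, -0.0, -24.3]
force: [-0.3, 0.5, -0.7]
opening: 0.0877
gripper_force: 0.0
clock: 3.68
tool_pos: [0.5912, -0.1782, 0.404]
orientation: [180.0, 0.0, -24.4]
force: [-0.4, 0.8, 0.3]
opening: 0.0876
gripper_force: 0.0
[ 0.59089307 -0.17754523  0.40417484] [ 1.79992310e+02  4.39491330e-02 -2.43740336e+01] [  1.4  15.2  -7.   -0.  -67.8  64.2]
```

View pics/w1.png

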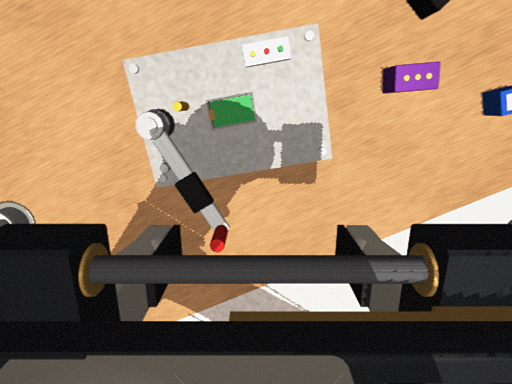

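View pics/w2.png

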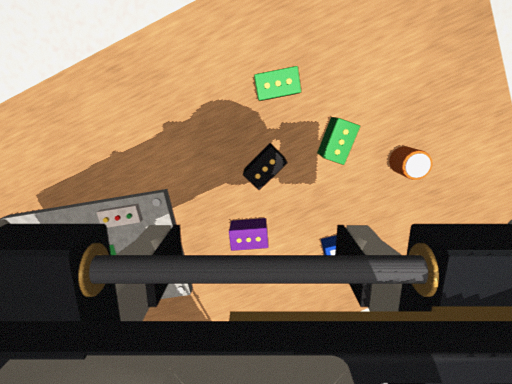

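The first wrist view shows the jig with corners near (123,60), (318,24) and (331,159), the recess at (233,111), the hinge at (150,124) and the handle at (218,240). The second shows the black module at (265,167), with brass pads running from (258,177) to (272,162).

```bash
python3 - <<'E'
from h import *
s=dict(np.load("w1.npz"));w=dict(np.load("w2.npz"))
P=[ray(s,*p,.018)[:2] for p in((123,60),(318,24),(331,159))]
print("corners",np.round(P,4))
y=P[0]-P[1];x=P[1]-P[2];print("yaw from y",np.degrees(np.arctan2(y[1],y[0]))-90,"x",np.degrees(np.arctan2(x[1],x[0])),np.linalg.norm(y),np.linalg.norm(x))
print("centre",(P[0]+P[2])/2)
# green floor & red via masks
for k in blobs(s,(45,120,50),(80,255,255),150):
    r=cv2.minAreaRect(k);print("green",r,ray(s,*r[0],.004).round(4),[ray(s,*q,.004)[:2].round(4) for q in cv2.boxPoints(r)])
for k in blobs(s,(0,150,90),(8,255,255),60):
    print("red",cv2.minAreaRect(k))
print("handle",ray(s,223,227,.054).round(4), ray(s,218,245,.096).round(4),"piv",ray(s,149,124,.062).round(4))
pads=[]
for k in blobs(w,(18,80,80),(38,255,255),3):
    m=k.mean(0)[0]
    if 245<m[0]<290 and 150<m[1]<190: pads.append(ray(w,*m,.036)[:2])
pads=np.array(pads);print("pads",pads.round(4))
h=cv2.cvtColor(w["color"],cv2.COLOR_RGB2GRAY);
roi=(h<45).astype('u1')[140:195,238:293].copy()
c,_=cv2.findContours(roi,0,1);k=max(c,key=cv2.contourArea)
print("blk",cv2.minAreaRect(k),[ray(w,q[0]+238,q[1]+140,.036)[:2].round(4) for q in cv2.boxPoints(cv2.minAreaRect(k))])
E
```

```text
corners [[ 0.6673  0.1545]
 [ 0.6106 -0.057 ]
 [ 0.4663 -0.0173]]
yaw from y -15.003099509895733 x -15.363814030840325 0.21890708436181305 0.14965228450591475
centre [0.56683039 0.06858376]
green ((232.10641479492188, 110.61192321777344), (24.972976684570312, 40.60785675048828), 80.13418579101562) [0.5678 0.0686 0.004 ] [array([0.5881, 0.0883]), array([0.5754, 0.0412]), array([0.5473, 0.0485]), array([0.5601, 0.0967])]
red ((217.0, 240.0), (24.0, 14.0), 90.0)
handle [0.4528 0.1316 0.054 ] [0.4506 0.1332 0.096 ] piv [0.5904 0.1482 0.062 ]
pads [[ 0.5856 -0.1751]
 [ 0.5897 -0.1867]
 [ 0.594  -0.1976]]
blk ((26.250003814697266, 26.249998092651367), (26.162948608398438, 41.01219177246094), 45.0) [array([ 0.5984, -0.1593]), array([ 0.6152, -0.2038]), array([ 0.5868, -0.2147]), array([ 0.569 , -0.1698])]
```

```bash
python3 -m handwheel '[[1,0,0,0.67,0,0,0.94],[1,0,0,0.67,0,0,0.94],[1,0,0,0.67,0,0,0.94],[1,0,0,0.67,0,0,0.94]]' >/dev/null
python3 -m handwheel '[[1,0,0,0.67,0,0,0.94],[1,0,0,0.67,0,0,0.94],[1,0,0,0.67,0,0,0.94],[1,0,0,0.67,0,0,0.94]]'
python3 -m handwheel '[[1,0.34,0.17,0,0,0,0],[1,0,0,0,0,0,0],[1,0,0,0,0,0,0]]'
python3 - <<'E'
from h import *
s=cam("wrist");cv2.imwrite("pics/w3.png",s["color"][:,:,::-1])
pads=[]
for k in blobs(s,(18,80,80),(38,255,255),5):
    m=k.mean(0)[0]; X=ray(s,*m,.036)[:2]
    if np.linalg.norm(X-[.59,-.187])<.03: pads.append(X);print(m,cv2.contourArea(k),X.round(4))
p=np.array(pads);d=p[0]-p[-1];print(p.mean(0),np.degrees(np.arctan2(d[1],d[0])))
o=get_obs();print(o["tool_pos"],o["orientation"],o["joint_pos"].round(1))
E
```

```text
clock: 4.72
tool_pos: [0.5907, -0.1763, 0.2705]
orientation: [-180.0, -0.0, -69.6]
force: [-0.5, 0.4, 0.2]
opening: 0.0875
gripper_force: 0.0
clock: 5.1
tool_pos: [0.59, -0.1872, 0.2716]
orientation: [-179.9, -0.0, -69.4]
force: [0.3, -0.3, 1.0]
opening: 0.0876
gripper_force: 0.0
[257.90909091 223.54545455] 45.0 [ 0.5857 -0.1754]
[257.80952381 208.66666667] 43.5 [ 0.59   -0.1866]
[257.875      193.20833333] 47.0 [ 0.5942 -0.1979]
[289.61607143 197.52678571] 326.0 [ 0.571 -0.203]
[ 0.58524077 -0.19072103] 61.92689384478458
[ 0.58993578 -0.18718325  0.27150418] [-1.79930870e+02 -2.97088495e-02 -6.94063109e+01] [  0.5  21.8 -16.3   0.  -51.8  20.1]
```

View pics/w3.png

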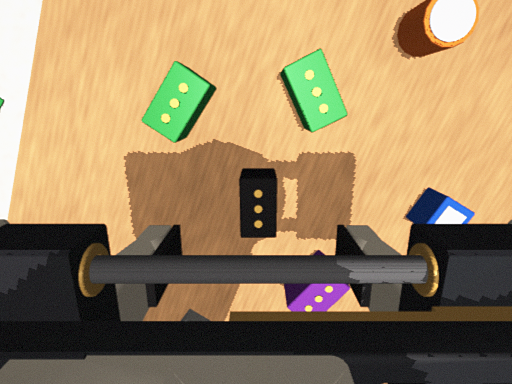

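The module sits square in the tool frame, with pads on column 258 at rows 194–224. The centre is (0.590, -0.187), directly under the grasp point.

```bash
python3 -m handwheel '[[1,0,0,0.85,0,0,0],[1,0,0,0.85,0,0,0],[1,0,0,0.85,0,0,0],[1,0,0,0.5,0,0,0],[1,0,0,0,0,0,0]]'
python3 -m handwheel '[[-1,0,0,0,0,0,0],[-1,0,0,0,0,0,0],[-1,0,0,0,0,0,0],[-1,0,0,0,0,0,0],[-1,0,0,0,0,0,0]]'
```

```text
clock: 5.78
tool_pos: [0.5896, -0.1872, 0.1939]
orientation: [179.9, 0.0, -69.4]
force: [0.3, 0.7, -0.2]
opening: 0.0874
gripper_force: 0.0
clock: 6.4
tool_pos: [0.5898, -0.1872, 0.1945]
orientation: [-180.0, -0.0, -69.5]
force: [-0.8, 0.2, -0.2]
opening: 0.0435
gripper_force: 0.0
```

```bash
python3 -m handwheel '[[-1,0,0,0,0,0,0],[-1,0,0,0,0,0,0],[-1,0,0,0,0,0,0],[-1,0,0,0,0,0,0]]'
python3 -m handwheel '[[-1,0,0,-0.5,0,0,0],[-1,0,0,-0.5,0,0,0],[-1,0,0,-0.5,0,0,0.99],[-1,0,0,-0.5,0,0,0.99],[-1,0,0,-0.5,0,0,0.99]]'
python3 -m handwheel '[[-1,0,0,-0.5,0,0,0.99],[-1,0,0,-0.6,0,0,0.99],[-1,0,0,-0.6,0,0,0.99],[-1,0,0,0,0,0,0]]'
```

```text
clock: 6.9
tool_pos: [0.5898, -0.1872, 0.1944]
orientation: [-180.0, -0.0, -69.5]
force: [-0.1, 0.1, 0.2]
opening: 0.0275
gripper_force: 30.0
clock: 7.52
tool_pos: [0.5898, -0.1873, 0.2585]
orientation: [-179.9, -0.0, -87.5]
force: [-0.0, 0.8, -0.7]
opening: 0.028
gripper_force: 30.0
clock: 8.02
tool_pos: [0.5901, -0.1873, 0.3016]
orientation: [-179.8, 0.0, -105.1]
force: [0.4, 0.7, -1.0]
opening: 0.0278
gripper_force: 30.0
```

```bash
python3 -m handwheel '[[-1,-0.96,0.36,0,0,0,0],[-1,-0.96,0.36,0,0,0,0],[-1,-0.96,0.36,0,0,0,0],[-1,-0.96,0.36,0,0,0,0],[-1,-0.96,0.36,0,0,0,0]]' >/dev/null
python3 -m handwheel '[[-1,-0.96,0.36,0,0,0,0],[-1,-0.96,0.36,0,0,0,0],[-1,-0.96,0.36,0,0,0,0],[-1,-0.7,0.3,0,0,0,0],[-1,0,0,0,0,0,0]]'
python3 - <<'E'
from h import *
s=cam("wrist");cv2.imwrite("pics/w4.png",s["color"][:,:,::-1]);np.savez("w4",**{k:s[k] for k in("R","t","fx","fy","cx","cy","color")})
o=get_obs();print(o["tool_pos"],o["orientation"])
E
```

```text
clock: 9.28
tool_pos: [0.5674, 0.0367, 0.2993]
orientation: [180.0, -0.0, -104.9]
force: [0.5, 0.1, -0.8]
opening: 0.0276
gripper_force: 30.0
[0.56741756 0.03611181 0.29933141] [ 1.79988747e+02 -9.16509069e-03 -1.04984842e+02]
```

View pics/w4.png

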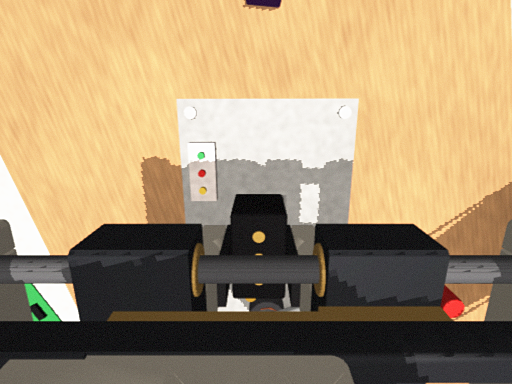

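The held module is at columns 230–287. The jig's -y edge lies level along row 98, from (177,98) to (359,98), so the tool's yaw matches the jig.

```bash
python3 - <<'E'
from h import *
s=dict(np.load("w4.npz"));g=cv2.cvtColor(s["color"],cv2.COLOR_RGB2HSV)
m=((g[...,1]<60)&(g[...,2]>90)).astype('u1')
# top edge per column, sides per row
top=[(u,np.argmax(m[80:140,u])+80) for u in range(200,335,5)]
L=[(np.argmax(m[v,150:260])+150,v) for v in range(105,150,4)]
R=[(399-np.argmax(m[v,300:400][::-1]),v) for v in range(105,150,4)]
f=lambda P:cv2.fitLine(np.array([ray(s,u,v,.018)[:2] for u,v in P],np.float32),cv2.DIST_HUBER,0,1e-4,1e-4).ravel()
T,l,r=map(f,(top,L,R))
for n,k in zip("TLR",(T,l,r)):print(n,np.degrees(np.arctan2(k[1],k[0])),k[2:])
def X(a,b):
    t=np.linalg.solve(np.c_[a[:2],-b[:2]],b[2:]-a[2:]);return a[2:]+t[0]*a[:2]
a,b=X(T,l),X(T,r);print(a,b,np.linalg.norm(a-b))
for yaw in(-15.,-15.2,-15.4):
    print(yaw,(a+b)/2+.11*np.array([-np.sin(np.radians(yaw)),np.cos(np.radians(yaw))]))
E
```

```text
T -14.95811 [ 0.55249304 -0.04104216]
L 75.271225 [ 0.6169088  -0.03782893]
R 75.18302 [0.4731049  0.00265394]
[ 0.6118923  -0.05691161] [ 0.46754926 -0.0183481 ] 0.14940567
-15.0 [0.56819087 0.06862199]
-15.2 [0.56856158 0.06852196]
-15.4 [0.56893195 0.06842064]
```

```bash
python3 -m handwheel '[[-1,-0.625,0.155,0,0,0,0],[-1,-0.625,0.155,0,0,0,0],[-1,0,0,0.6,0,0,0],[-1,0,0,0.6,0,0,0],[-1,0,0,0.6,0,0,0]]'
python3 -m handwheel '[[-1,0,0,0.6,0,0,0],[-1,0,0,0.5,0,0,0],[-1,0,0,0.4,0,0,0],[-1,0,0,0,0,0,0]]'
```

```text
clock: 9.95
tool_pos: [0.5679, 0.0676, 0.2528]
orientation: [179.9, -0.0, -105.1]
force: [0.1, -0.3, -0.7]
opening: 0.0276
gripper_force: 30.0
clock: 10.45
tool_pos: [0.568, 0.0678, 0.216]
orientation: [179.9, -0.1, -105.1]
force: [0.0, -0.3, -0.8]
opening: 0.0279
gripper_force: 30.0
```

```bash
python3 -m handwheel '[[-1,0,0,0.1,0,0,0],[-1,0,0,0.1,0,0,0],[-1,0,0,0.1,0,0,0],[-1,0,0,0,0,0,0]]'
python3 -m handwheel '[[-1,0,0,0.1,0,0,0],[-1,0,0,0.1,0,0,0],[-1,0,0,0,0,0,0]]'
```

```text
clock: 10.95
tool_pos: [0.5682, 0.0679, 0.2093]
orientation: [180.0, -0.0, -105.1]
force: [0.3, -0.7, 0.2]
opening: 0.0275
gripper_force: 30.0
clock: 11.32
tool_pos: [0.5683, 0.0677, 0.2044]
orientation: [-180.0, -0.0, -105.1]
force: [0.0, -2.7, 2.5]
opening: 0.0276
gripper_force: 30.0
```

```bash
python3 -m handwheel '[[-1,0,0,0.1,0,0,0],[-1,0,0,0.1,0,0,0],[-1,0,0,0,0,0,0]]'
python3 -m handwheel '[[-1,0,0,0.08,0,0,0],[-1,0,0,0,0,0,0]]'
```

```text
clock: 11.7
tool_pos: [0.5679, 0.0677, 0.1987]
orientation: [179.9, -0.0, -105.1]
force: [0.2, -3.3, -2.2]
opening: 0.0275
gripper_force: 30.0
clock: 11.95
tool_pos: [0.5679, 0.0678, 0.1983]
orientation: [180.0, -0.0, -105.1]
force: [-5.5, -3.1, 13.3]
opening: 0.0278
gripper_force: 30.0
```

```bash
python3 -m handwheel '[[0.2,0,0,0,0,0,0],[0.2,0,0,0,0,0,0],[0.2,0,0,0,0,0,0],[0.2,0,0,0,0,0,0]]'
python3 -m handwheel '[[0.2,0,0,-0.5,0,0,0],[0.2,0,0,-0.5,0,0,0],[0.2,0,0,-0.3,0,0,0],[-1,0,0,0,0,0,0],[-1,0,0,0,0,0,0]]'
python3 -m handwheel '[[-1,0,0,0,0,0,0],[-1,0,0,0,0,0,0],[-1,0,0,0,0,0,0],[-1,0,0,0,0,0,0],[-1,0,0,0,0,0,0]]'
```

```text
clock: 12.45
tool_pos: [0.5683, 0.068, 0.1973]
orientation: [180.0, 0.0, -105.1]
force: [-0.7, -0.6, 0.7]
opening: 0.0525
gripper_force: 0.0
clock: 13.08
tool_pos: [0.568, 0.0678, 0.2298]
orientation: [180.0, 0.0, -105.1]
force: [-0.4, -0.9, -0.1]
opening: 0.0378
gripper_force: 0.0
clock: 13.7
tool_pos: [0.5682, 0.0679, 0.2299]
orientation: [180.0, -0.0, -105.1]
force: [0.0, -0.1, -0.6]
opening: 0.0006
gripper_force: 0.0
```

```bash
python3 -m handwheel '[[-1,0,0,0.2,0,0,0],[-1,0,0,0.2,0,0,0],[-1,0,0,0.06,0,0,0],[-1,0,0,0,0,0,0]]'
python3 -m handwheel '[[-1,0,0,0.05,0,0,0],[-1,0,0,0,0,0,0]]'
```

```text
clock: 14.2
tool_pos: [0.5681, 0.0679, 0.2185]
orientation: [180.0, -0.0, -105.1]
force: [-1.3, 0.8, 3.7]
opening: 0.0004
gripper_force: 1.9
clock: 14.45
tool_pos: [0.5682, 0.0679, 0.2184]
orientation: [-180.0, -0.0, -105.1]
force: [-5.5, 0.1, 15.1]
opening: 0.0003
gripper_force: 7.5
```

```bash
python3 -m handwheel '[[-1,0,0,-0.7,0,0,0],[-1,0,0,-0.9,0,0,0],[-1,0,0,-0.9,0,0,0],[1,0,0,-0.9,0,0,0.96],[1,0,0,0,0,0,0.96]]' >/dev/null
python3 -m handwheel '[[1,0,0,0,0,0,0.96],[1,0,0,0,0,0,0.96],[1,0,0,0,0,0,0.96],[1,0,0,0,0,0,0.96],[1,0,0,0,0,0,0.96]]' >/dev/null
python3 -m handwheel '[[1,0,0,0,0,0,0.96],[1,0,0,0,0,0,0.96],[1,0,0,0,0,0,0.96],[1,0,0,0,0,0,0.96],[1,0,0,0,0,0,0.96]]'
python3 -m handwheel '[[1,0.87,0.62,0,0,0,0],[1,0.87,0.62,0,0,0,0],[1,0.87,0.62,0,0,0,0],[1,0.87,0.62,0,0,0,0],[1,0.87,0.62,0,0,0,0]]'
python3 -m handwheel '[[1,0,0,0,0,0,0],[1,0,0,0,0,0,0]]'
python3 - <<'E'
from h import *
s=cam("wrist");cv2.imwrite("pics/w5.png",s["color"][:,:,::-1]);np.savez("w5",**{k:s[k] for k in("R","t","fx","fy","cx","cy","color")})
o=get_obs();print(o["tool_pos"],o["orientation"],px(s,[.4513,.1335,.096]))
h=cv2.cvtColor(s["color"],cv2.COLOR_RGB2HSV)
for k in blobs(s,(0,150,70),(8,255,255),60)+blobs(s,(172,150,70),(180,255,255),60):print(cv2.boundingRect(k))
E
```

```text
clock: 16.32
tool_pos: [0.5682, 0.0679, 0.3018]
orientation: [-180.0, -0.0, -174.4]
force: [-0.1, -0.0, -0.5]
opening: 0.0875
gripper_force: 0.0
clock: 16.95
tool_pos: [0.4515, 0.1344, 0.302]
orientation: [180.0, -0.0, -174.2]
force: [-0.3, 1.0, 0.1]
opening: 0.0871
gripper_force: 0.0
clock: 17.2
tool_pos: [0.4525, 0.1342, 0.3023]
orientation: [180.0, 0.0, -174.2]
force: [-0.1, 0.7, 0.2]
opening: 0.0877
gripper_force: 0.0
[0.4526469  0.13409181 0.30219278] [ 1.79996116e+02  1.93536612e-02 -1.74217914e+02] [np.float64(257.7187368385128), np.float64(220.45261781095394)]
(249, 191, 24, 38)
```

View pics/w5.png

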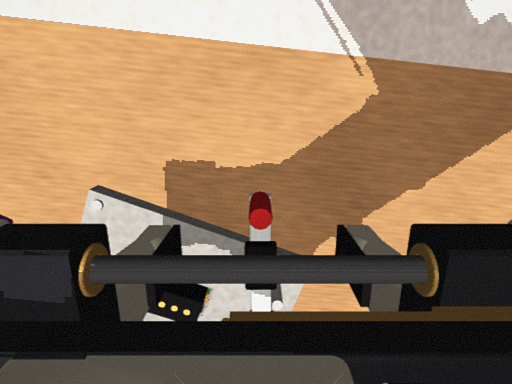

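The red handle top is at (260,217), within 2 mm of the prediction. The module sits squarely in the recess, with pads near (174,308).

```bash
python3 -m handwheel '[[1,0.1,0.06,0.5,0,0,0],[1,0,0,0.7,0,0,0],[1,0,0,0.7,0,0,0],[1,0,0,0.65,0,0,0],[1,0,0,0,0,0,0]]'
python3 -m handwheel '[[-1,0,0,0,0,0,0],[-1,0,0,0,0,0,0],[-1,0,0,0,0,0,0],[-1,0,0,0,0,0,0],[-1,0,0,0,0,0,0]]' >/dev/null
python3 -m handwheel '[[-1,0,0,0,0,0,0],[-1,0,0,0,0,0,0],[-1,0,0,0,0,0,0],[-1,0,0,0,0,0,0],[-1,0,0,0,0,0,0]]'
```

```text
clock: 17.88
tool_pos: [0.4491, 0.1346, 0.2366]
orientation: [-179.9, -0.2, -174.3]
force: [-0.4, -0.2, 0.4]
opening: 0.0879
gripper_force: 0.0
clock: 19.12
tool_pos: [0.4496, 0.1353, 0.2384]
orientation: [-180.0, -0.0, -174.2]
force: [0.3, 0.0, -0.9]
opening: 0.0152
gripper_force: 30.0
```

```bash
python3 -m handwheel '[[-1,-0.02,-0.488,0,0,0,-0.833],[-1,-0.02,-0.488,0,0,0,-0.833],[-1,-0.02,-0.488,0,0,0,-0.833],[-1,-0.02,-0.488,0,0,0,-0.833],[-1,0,0,0,0,0,0]]'
python3 - <<'E'
from h import *
o=get_obs();d=o["tool_pos"][:2]-[.590,.1507];print(np.linalg.norm(d),np.degrees(np.arctan2(d[1],d[0])),o["orientation"][2],o["force"],o["moment"])
E
```

```text
clock: 19.75
tool_pos: [0.4631, 0.0885, 0.2384]
orientation: [180.0, 0.1, -154.3]
force: [-0.1, 3.1, -1.1]
opening: 0.0156
gripper_force: 30.0
0.14137797172605326 -153.8785654812041 -154.32124049316323 [-0.05630262  3.12354784 -1.12053875] [ 0.99724715 -0.37283324  0.04460142]
```

```bash
python3 -m handwheel '[[-1,-0.02,-0.488,0,0,0,-0.833],[-1,-0.02,-0.488,0,0,0,-0.833],[-1,-0.02,-0.488,0,0,0,-0.833],[-1,-0.02,-0.488,0,0,0,-0.833],[-1,0,0,0,0,0,0]]'
python3 -m handwheel '[[-1,-0.02,-0.488,0,0,0,-0.833],[-1,-0.02,-0.488,0,0,0,-0.833],[-1,-0.02,-0.488,0,0,0,-0.833],[-1,-0.02,-0.488,0,0,0,-0.833],[-1,0,0,0,0,0,0]]'
python3 - <<'E'
from h import *
o=get_obs();d=o["tool_pos"][:2]-[.590,.1507];print(np.linalg.norm(d),np.degrees(np.arctan2(d[1],d[0])),o["orientation"][2],o["force"],o["moment"])
E
```

```text
clock: 20.38
tool_pos: [0.4914, 0.0494, 0.2384]
orientation: [-180.0, 0.1, -134.4]
force: [1.3, 3.2, -1.1]
opening: 0.0154
gripper_force: 30.0
clock: 21.0
tool_pos: [0.5312, 0.0222, 0.2383]
orientation: [180.0, 0.0, -114.5]
force: [-0.1, 6.6, 1.8]
opening: 0.0153
gripper_force: 30.0
0.14130728078240673 -114.59154237806297 -114.45955818723242 [-0.07122053  6.62096609  1.83843164] [ 2.1963675   0.14186973 -0.14561481]
```

```bash
python3 -m handwheel '[[-1,-0.05,-0.39,0,0,0,-0.667],[-1,-0.04,-0.39,0,0,0,-0.667],[-1,0,0,0,0,0,0]]'
python3 -m handwheel '[[-1,-0.01,-0.14,0,0,0,-0.23],[-1,0,0,0,0,0,0]]'
python3 -m handwheel '[[-1,0,-0.05,0,0,0,0],[-1,0,0,0,0,0,0]]'
python3 - <<'E'
from h import *
o=get_obs();d=o["tool_pos"][:2]-[.590,.1507];print(np.linalg.norm(d),np.degrees(np.arctan2(d[1],d[0])),o["orientation"][2],o["force"],o["moment"])
s=cam("wrist");cv2.imwrite("pics/w6.png",s["color"][:,:,::-1])
E
```

```text
clock: 21.38
tool_pos: [0.5491, 0.016, 0.2383]
orientation: [179.9, -0.1, -106.5]
force: [-3.6, -1.5, 5.7]
opening: 0.0147
gripper_force: 30.0
clock: 21.62
tool_pos: [0.5522, 0.0151, 0.2383]
orientation: [179.9, -0.1, -105.1]
force: [-4.2, -2.8, 4.8]
opening: 0.0153
gripper_force: 30.0
clock: 21.88
tool_pos: [0.5533, 0.0148, 0.2383]
orientation: [179.9, -0.1, -105.1]
force: [-3.7, -2.9, 4.6]
opening: 0.0149
gripper_force: 30.0
0.14075977162408945 -105.09617256237466 -105.06813133548883 [-3.72224734 -2.89606589  4.55355451] [-0.93705889  1.37456627 -0.10731151]
```

View pics/w6.png

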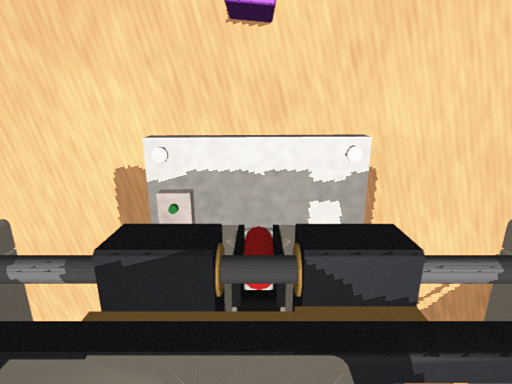

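The handle is held between the pads at (258,258) and the arm is near its end. The force is still only spring level, so I'll push on until the stop is felt.

```bash
python3 -m handwheel '[[-1,0,-0.06,0,0,0,-0.1],[-1,0,0,0,0,0,0]]'
python3 -m handwheel '[[-1,0,-0.06,0,0,0,0],[-1,0,0,0,0,0,0]]'
```

```text
clock: 22.18
tool_pos: [0.5545, 0.0145, 0.2383]
orientation: [179.9, -0.1, -104.5]
force: [-7.4, -2.0, 5.5]
opening: 0.0155
gripper_force: 30.0
clock: 22.42
tool_pos: [0.5553, 0.0143, 0.2382]
orientation: [179.8, -0.1, -104.5]
force: [-9.7, 0.5, 9.3]
opening: 0.0152
gripper_force: 30.0
```

```bash
python3 -m handwheel '[[-1,0,-0.06,0,0,0,0],[-1,0,0,0,0,0,0],[-1,0,0,0,0,0,0],[-1,0,0,0,0,0,0]]'
python3 - <<'E'
from h import *
a=cam("scene");b=cam("side")
A=cv2.resize(a["color"][150:290,110:350],None,fx=1.6,fy=2,interpolation=cv2.INTER_CUBIC)
B=cv2.resize(b["color"][130:270,180:420],None,fx=1.6,fy=2,interpolation=cv2.INTER_CUBIC)
cv2.imwrite("pics/end.png",np.hstack([A,B])[:,:,::-1]);print(get_obs()["force"],get_obs()["tool_pos"])
E
```

```text
clock: 22.92
tool_pos: [0.5561, 0.0141, 0.2382]
orientation: [179.7, -0.1, -104.5]
force: [-14.2, 3.4, 11.4]
opening: 0.0158
gripper_force: 30.0
[-12.76027866   2.84835025  11.63997283] [0.55605713 0.01406775 0.23817989]
```

View pics/end.png

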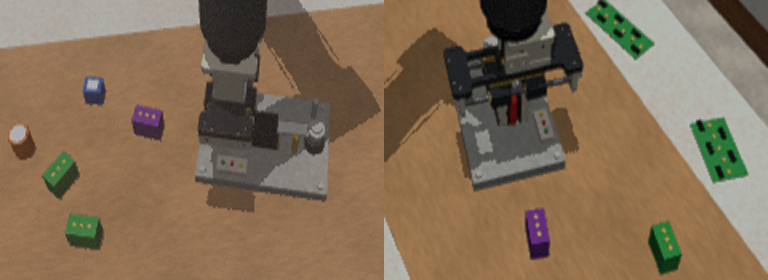

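The arm lies over the recess along the jig's -y, against the yellow post at (295,143). The tangential force of about 13 N is well above the 4.5 N spring, so it is on the stop, and the bystanders have not moved.

```bash
python3 -c "
from plant import *
print(close_job())"
```

```text
the job is handed in; nothing more can be done
None
```

I seated the black module in the recess, pressed it home and let go, then swung the contact arm to its stop and handed in at about 23 s while still holding it there; the judge's verdict was not shown.

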